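# Fold the ring tray's flap over and tuck it under the lip

### The arm

A 6-joint arm with a two-finger parallel gripper is mounted at the origin on a cart in front of the work surface, level with it; the furniture and walls round the work are solid. World frame = base frame: x ahead of the robot, y to its left, z up, the work surface at z = 0. Lengths are in m, angles in rad, forces in N, time in s.
With the tool pointing down it reaches from about 0.35 to 0.775 m from the base axis. Payload 7.3 kg.
Tool frame: the origin (TCP) lies midway between the tips of the shut fingers; the grasp point (between the pads) lies 19 mm behind it; z points along the fingers, y is the line along which they close (so a half turn about z gives the same grasp; the last joint's range is limited). The gripper opens to 92 mm and grips with 3 to 60 N. Pads are 19 mm wide; open, the fingers measure 130 mm over their backs; the gripper's body (75 mm by 190 mm) begins 47 mm behind the grasp point.
Start: joints at [1.195, 0.342, 1.524, -0, 1.275, -0.146], TCP at [0.12, 0.511, 0.227] pointing down, gripper open.
Joint ranges: [-2.53, 2.53], [-0.77, 2.02], [0.04, 2.7], [-1, 4.14], [0.28, 2.66], [-3.11, 3.11]. Speed limits (rad/s): [2.57, 2.57, 3.14, 3.14, 3.14, 3.14].

### API

Orientations are given as a unit quaternion [x, y, z, w].
In Python, from bench import telemetry, cams, robot gives the robot as it stands.
- The arm moves only by the shell command python3 -m pendant 'ROWS' [FORCE]. ROWS is JSON, a list of rows, each an object with "xyz": the shift along the world's x, y, z as a fraction of full scale, a list of three; "roll": the turn about the world's z as a fraction of full scale; "claw": the finger opening in mm, from 0 to 91.8. In form: [{"xyz": [tx, ty, tz], "roll": roll, "claw": claw}, ...]. A call has 1 to 10 rows; each row is the pose to reach, as a shift and turn from the pose commanded when the call began; what a row does not reach only later rows make up. Full scale, the value 1, is 15 cm for a shift and 2 rad for a turn. A row lasts 1/12 s, in which the tool goes at most 41.7 mm and 7.16 degrees, less where a joint would pass 70% of its speed; a pose out of reach is approached as far as the arm can. A call with a number of a shift or a turn outside -1 to 1 is refused whole. A call with a gripper value outside its range is refused whole. The fingers move at their own pace and stop on an object; FORCE is the grip in N (left out, the last holds). Time passes only in rows, so rows that repeat a pose let the fingers close. It gives the time, the measured TCP pose, the force, the opening and the grip force at its end, in the units of the state.
- telemetry.sense(): the state, without advancing time (a new reading comes with each control period).
- cams.read_camera(name): name is "scene" or "top" or "wrist"; returns (picture, depth): 420x560x3 uint8, red, green, blue; 420x560 float32, m along the optical axis (not along the pixel's ray), 0 where there is no reading.
- cams.camera_info(name): a dict with "fx", "fy", "cx", "cy" (pixels), "dist" ([k1, k2, p1, p2, k3] as OpenCV has them; the pictures are not rectified), "origin" and "rotation" of the camera in the world; the wrist camera has in their place "hand_eye" (4x4, takes a point from camera to tool coordinates, whose origin is the TCP and whose axes are the flange's). Camera axes: x right, y up, looking along -z (the intrinsics and any distortion apply to the point x, -y, -z); pixel columns grow to the right and rows downward; lengths in m; the calibration is good to about 2 mm. A picture is of the moment at which its call begins: read the wrist's pose just before it. camera_info takes no time and is no camera call.
- robot.close_job(): hands the job in; it is judged then, once.
The state is a dict: "time_s": time; "joint_positions": joint angles; "dq": joint speeds; "effort": joint torques, N m; "ee_pos": TCP position; "orientation": TCP orientation; "contact_force": force on the tool from outside, world axes, zero at the start; "moment": the same for the moment, N m; "grip_width": finger opening in m; "grip_force": force on a finger pad.
Only numpy, scipy, OpenCV 4.12 (cv2) and the standard library are available. Lean on these libraries where they do the work, as an engineer would, in place of code of your own. Each camera call takes 0.05 s, during which the arm holds its last target. There are 200 camera calls.

### The job

Close the blue spacer-ring tray for carrying: with the fingertips, pushing gently and never pinching, fold its orange hinged flap down over the rings, and while holding it down push it along until its tongue is tucked fully home beneath the dark retaining lip, so that it stays shut by itself. Leave the rings lying in the tray, do not disturb the setting block, tape measure and wood offcut round about, and finish clear of everything.

Things in the scene. Friction and masses are not known exactly. Their poses are not given: they have to be found in the camera images.
- ring_tray: Blue sheet-steel ring tray screwed to the table, 185 x 158 mm. Origin: on the table under the middle of the two ring pockets. Its +x axis is the way the flap slides home, z is up. The flap's hinge line runs along y at x = -55 mm + joint carriage, 37.5 mm up. Dark guide cheeks 44 mm high flank it at y = +-75 mm, x -92 to -17 mm. The lip is at the +x end.
- flap (a joint): Hinge of the orange flap (rad): 0 = flat over the tray, 1.57 = upright, 2.0 = leaning back, away from the lip. Rests by friction between about 1.2 and 1.8; below that a weak spring opens it, so from flat it springs up to about 0.9 unless the tongue is under the lip. About 3 N pressed down at mid flap holds it flat.
- carriage (a joint): Slide of the carriage bearing the flap's hinge (m): 0 = drawn back, 0.026 = fully home, along the tray's +x. About 2 N of friction; it stays where it is left. Below about 0.008 the tongue swings down clear of the lip; farther on it strikes the lip.
- tongue_tip (a point): Middle of the free end of the orange flap's tongue, at half its 4 mm thickness, 97 mm from the hinge line. The flap's plate is 4 mm thick, 136 mm wide, and reaches from 4 to 82 mm from the hinge line; the tongue is 60 mm wide and goes on to 97 mm. Flat, the plate's top is 39.5 mm above the table.
- flap_ridge (a point): Middle of the top of the orange push rib across the flap's outer face (upper when closed): 8 mm thick, 100 mm wide, 10 mm above the plate, 70 to 78 mm from the hinge line. A fingertip on the plate between hinge and rib can push against the rib.
- lip_edge (a point): Lower edge of the dark steel lip, middle of its 86 mm width: 55 mm from the tray's origin along the tray's +x, 43.5 mm above the table; axes as the tray's. A turned-up lead-in starts 5 mm before it; the flat strip goes on to 81 mm, 3 mm thick. Home, the tongue's tip is below the strip, 13 mm past this edge.
- ring_a: Grey turned spacer ring, 60 mm across, 20 mm high, lying loose in the tray's pocket on its -y side; origin at the centre of its underside.
- ring_b: Grey turned spacer ring, 60 mm across, 10 mm high, lying loose in the tray's pocket on its +y side; origin at the centre of its underside.
- block: Bystander: white setting block with a black knob, 40 x 60 x 46 mm, standing loose to the left of the tray; origin at the centre of its underside.
- tape: Bystander: yellow pocket tape measure, 36 x 78 x 61 mm, standing loose on the robot's right; origin at the centre of its underside.
- offcut: Bystander: brown wood offcut, 60 x 75 x 22 mm, lying loose beyond the tray to the left; origin at the centre of its underside.
Not all that is in view belongs to the job. Leave any red look-alike of the ring_b alone.

How it is judged:
By the outcome, as a careful person would: the job done as asked, in the order asked, and still so for the second after the job is handed in, with the robot touching nothing.
It also fails if it takes over 40 s, if anything falls off the work surface, if the arm or the gripper's body presses on something with over 40 N, if the wrist force passes 120 N, or if a joint passes its speed limit or range.

## Working session

There is one attempt and no reset: what is moved stays moved. The work goes in short steps, Python scripts to look and compute and a shell command to move; the robot and the scene stay as the last step left them, time stands still between calls to the robot, and variables do not carry over. Pictures are saved under pics/ and viewed, at most 10 in all, crops included, and the job is handed in when it is done.

```bash
mkdir -p pics; ls; cat > h.py <<'E'
import numpy as np,cv2
from bench import telemetry,cams,robot
from scipy.spatial.transform import Rotation as R
def cloud(n):
    s=telemetry.sense() if n=="wrist" else None
    im,d=cams.read_camera(n);i=cams.camera_info(n)
    K=np.array([[i['fx'],0,i['cx']],[0,i['fy'],i['cy']],[0,0,1.]])
    v,u=np.mgrid[:420,:560]
    p=cv2.undistortPoints(np.stack([u,v],-1).reshape(-1,1,2).astype(float),K,np.array(i['dist'])).reshape(420,560,2)
    P=np.stack([p[...,0]*d,-p[...,1]*d,-d],-1)
    if n=="wrist":
        H=np.array(i['hand_eye']);P=P@H[:3,:3].T+H[:3,3]
        P=P@R.from_quat(s['orientation']).as_matrix().T+np.array(s['ee_pos'])
    else: P=P@np.array(i['rotation']).T+np.array(i['origin'])
    P[d==0]=np.nan
    return im,P
def save(im,f): cv2.imwrite('pics/'+f,im[...,::-1])
def hsv(im): return cv2.cvtColor(im,cv2.COLOR_RGB2HSV)
E
python3 - <<'E'
from h import *
a,P=cloud('scene');b,Q=cloud('top')
save(np.hstack([a,b])if 0 else a,'scene1.png');save(b,'top1.png')
np.savez('/tmp/c.npz',a=a,P=P,b=b,Q=Q)
print(telemetry.sense())
E
```

```text
picsTraceback (most recent call last):
  File "<stdin>", line 2, in <module>
  File "h.py", line 14, in cloud
    else: P=P@np.array(i['rotation']).T+np.array(i['origin'])
            ~^~~~~~~~~~~~~~~~~~~~~~~~~~
ValueError: matmul: Input operand 1 has a mismatch in its core dimension 0, with gufunc signature (n?,k),(k,m?)->(n?,m?) (size 4 is different from 3)
```

Rotation is a quaternion.

```bash
sed -i "s/np.array(i\['rotation'\]).T/R.from_quat(i['rotation']).as_matrix().T/" h.py
python3 - <<'E'
from h import *
a,P=cloud('scene');b,Q=cloud('top')
save(a,'scene1.png');save(b,'top1.png')
np.savez('/tmp/c.npz',a=a,P=P,b=b,Q=Q)
print(telemetry.sense())
for n in('scene','top'):print(cams.camera_info(n))
E
```

```text
{'time_s': 0.15, 'joint_positions': array([ 1.19500861e+00,  3.42555852e-01,  1.52475348e+00, -2.56817805e-06,
        1.27540554e+00, -1.45981199e-01]), 'dq': array([ 6.27267970e-04, -1.83947910e-03, -2.29879101e-03,  3.37064326e-04,
        2.13900054e-05,  1.55734399e-03]), 'effort': array([ 1.02921640e-03, -4.31466222e+01, -2.44352746e+01,  7.17526814e-02,
        5.36412292e-02, -1.07167973e-04]), 'ee_pos': array([0.11945235, 0.51093538, 0.22622356]), 'orientation': array([ 1.14650196e-01,  9.93405767e-01, -5.42436266e-04, -1.43542286e-04]), 'contact_force': array([ 0.32611454, -0.15256624,  0.22896218]), 'moment': array([-0.01767549, -0.00854305, -0.02581984]), 'grip_force': 0.0, 'grip_width': 0.09169796233300753}
{'fx': 447.332361666004, 'fy': 447.332361666004, 'cx': 282.89477402161685, 'cy': 209.18596758290232, 'dist': array([-0.11001352,  0.        ,  0.        ,  0.        ,  0.        ]), 'origin': array([ 0.29700388, -0.74532455,  0.66996517]), 'rotation': array([ 0.36696317, -0.08626035, -0.22492638,  0.8985017 ])}
{'fx': 413.2052833892143, 'fy': 413.2052833892143, 'cx': 286.0418469310223, 'cy': 207.10794454947643, 'dist': array([-0.10808333,  0.        ,  0.        ,  0.        ,  0.        ]), 'origin': array([ 0.47492981, -0.23470522,  0.91164463]), 'rotation': array([-0.03442599,  0.04065646,  0.70964228, -0.70254519])}
```

View pics/scene1.png

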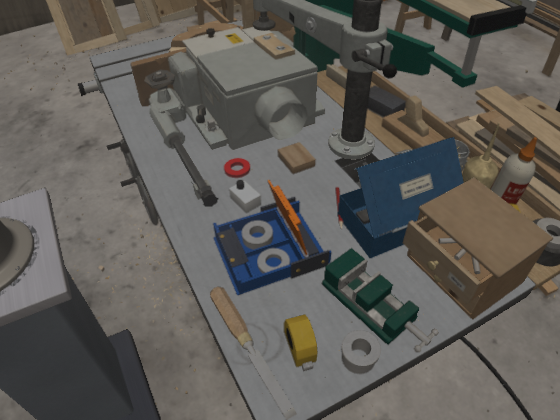

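View pics/top1.png

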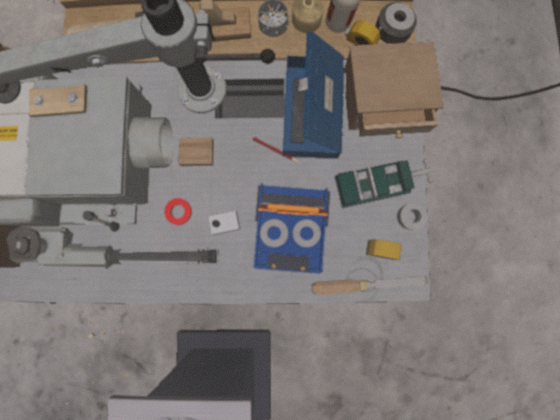

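The scene shows the blue tray (265,250) with its lip (dark, 232,245) towards the robot and the orange flap standing open (290,215) at the far side. The top view agrees: tray at (291,228), flap at (293,210), lip at (289,262). Candidates for rings: grey rings at (274,233) and (307,233) lie in the tray. The red ring (178,211) and the loose grey ring (411,216) lie outside the tray, so I leave them alone.

```bash
python3 - <<'E'
from h import *
c=np.load('/tmp/c.npz')
for im,P,roi in((c['b'],c['Q'],(250,180,335,278)),(c['a'],c['P'],(205,175,335,295))):
    x0,y0,x1,y1=roi;H=hsv(im)[y0:y1,x0:x1].astype(int);p=P[y0:y1,x0:x1]
    z=p[...,2]
    ob=(H[...,0]<20)&(H[...,1]>150)&(H[...,2]>90)&(z>.03)
    o=p[ob];print('orange',len(o),np.percentile(o,[2,50,98],0).round(3).tolist())
    A=np.c_[o[:,1:],np.ones(len(o))];k=np.linalg.lstsq(A,o[:,0],rcond=None)[0];print(' plane x=ay+bz+c',k.round(3))
    bl=(H[...,0]>100)&(H[...,0]<130)&(H[...,1]>100)&(z<.06)&(z>.003);b=p[bl]
    r=cv2.minAreaRect((b[:,:2]*1000).astype(np.float32));print('blue',r, np.percentile(b,[1,99],0).round(3).tolist())
    dk=(H[...,2]<75)&(H[...,1]<110)&(z>.036)&(z<.06)
    n,l,st,ce=cv2.connectedComponentsWithStats(dk.astype(np.uint8))
    for i in range(1,n):
        if st[i,4]>25:
            q=p[l==i];print(' dark',st[i],np.median(q,0).round(3),cv2.minAreaRect((q[:,:2]*1000).astype(np.float32)))
    g=(H[...,1]<60)&(H[...,2]>110)&(z>.004)&(z<.035)
    n,l,st,ce=cv2.connectedComponentsWithStats(g.astype(np.uint8))
    for i in range(1,n):
        if st[i,4]>80:
            q=p[l==i];print(' ring',st[i],cv2.minEnclosingCircle((q[:,:2]*1000).astype(np.float32)),np.median(q[:,2]))
P=np.r_[c['P'].reshape(-1,3),c['Q'].reshape(-1,3)]
m=(P[:,2]>.1)&(P[:,0]>.3)&(P[:,0]<.62)&(P[:,1]>-.4)&(P[:,1]<-.05)
print('tall');q=P[m]
for x in np.arange(.3,.62,.02):
    s=q[(q[:,0]>=x)&(q[:,0]<x+.02)]
    if len(s):print(round(x,2),len(s),s[:,1].min().round(3),s[:,1].max().round(3),s[:,2].max().round(3))
a=c['a'][165:300,195:345];cv2.imwrite('pics/crop1.png',cv2.resize(a,None,fx=5,fy=4.4,interpolation=2)[...,::-1])
E
```

```text
orange 352 [[0.547, -0.312, 0.109], [0.556, -0.256, 0.115], [0.564, -0.198, 0.132]]
 plane x=ay+bz+c [ 0.085 -0.371  0.62 ]
blue ((524.1725463867188, -252.55685424804688), (144.7747039794922, 180.56103515625), 85.07601928710938) [[0.435, -0.329, 0.003], [0.617, -0.178, 0.045]]
 ring [ 10  39  28  28 472] ((515.1382446289062, -215.17251586914062), 31.578350067138672) 0.023847082073207515
 ring [ 43  39  28  29 469] ((514.2885131835938, -286.84283447265625), 31.155296325683594) 0.013555474604880935
orange 326 [[0.543, -0.32, 0.045], [0.554, -0.264, 0.115], [0.573, -0.193, 0.133]]
 plane x=ay+bz+c [ 0.116 -0.412  0.632]
blue ((522.810546875, -250.51382446289062), (150.6111602783203, 182.9413604736328), 85.05438995361328) [[0.43, -0.324, 0.003], [0.616, -0.176, 0.044]]
 dark [32  5  7  9 51] [ 0.532 -0.095  0.045] ((534.5179443359375, -91.68595886230469), (17.2371826171875, 12.570359230041504), 62.57563018798828)
 dark [ 0 11  9 12 68] [ 0.468 -0.078  0.038] ((469.60650634765625, -77.94610595703125), (33.308135986328125, 16.426759719848633), 69.4893798828125)
 dark [56 28 17  8 60] [ 0.557 -0.18   0.042] ((558.8745727539062, -180.53163146972656), (17.425485610961914, 32.37474060058594), 54.58742904663086)
 dark [ 86  49  38  44 408] [ 0.578 -0.314  0.04 ] ((581.0718994140625, -306.6424560546875), (100.0320053100586, 62.26451110839844), 53.32073974609375)
 dark [ 12  53  31  39 610] [ 0.451 -0.246  0.046] ((450.95977783203125, -242.90042114257812), (89.14512634277344, 30.389766693115234), 85.14922332763672)
 ring [ 24   6  31  23 320] ((535.718505859375, -106.55760955810547), 34.11078643798828) 0.02967833506754275
 ring [ 37  46  30  22 368] ((514.3954467773438, -213.91384887695312), 29.51685333251953) 0.023609538878017644
 ring [ 52  74  33  23 357] ((514.87939453125, -280.7218017578125), 31.272409439086914) 0.013574806440585951
tall
0.54 803 -0.321 -0.186 0.134
0.56 129 -0.297 -0.204 0.119
```

View pics/crop1.png

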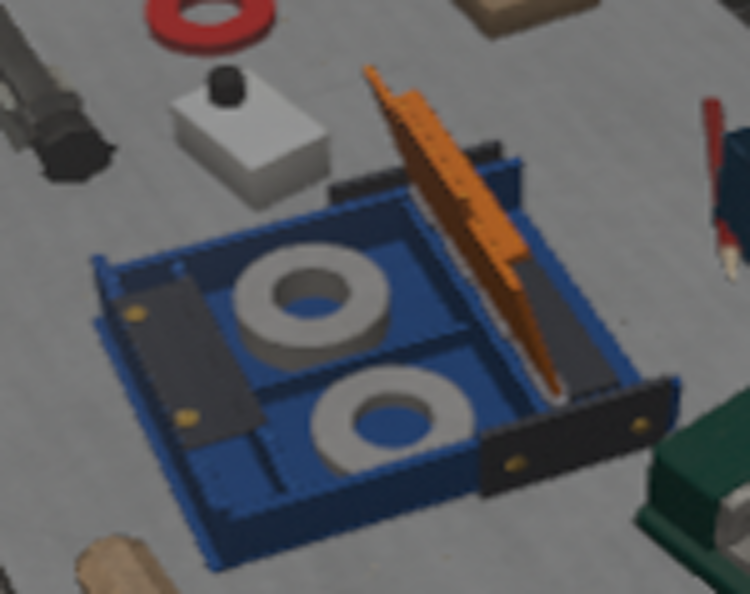

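The crop confirms the layout: the screwed dark lip strip is at the robot end, both rings lie in their pockets, and the flap stands near upright with its rib facing away from the robot. Next I check the flap angle and the clearance along the route.

```bash
cat >> h.py <<'E'
O=np.array([.516,-.249,0]);yaw=np.radians(175.05)
X=np.array([np.cos(yaw),np.sin(yaw),0]);Y=np.array([-X[1],X[0],0])
def tray(p): d=np.asarray(p)-O; return np.stack([d@X,d@Y,d[...,2]],-1)
def orange(im,P):
    H=hsv(im).astype(int);q=tray(P)
    m=(H[...,0]<20)&(H[...,1]>150)&(H[...,2]>70)&(abs(q[...,1])<.08)&(abs(q[...,0])<.12)&(q[...,2]>.028)
    return m,q[m]
E
python3 - <<'E'
from h import *
c=np.load('/tmp/c.npz')
for im,P in((c['b'],c['Q']),(c['a'],c['P'])):
    m,q=orange(im,P)
    for z in np.arange(.03,.14,.01):
        s=q[(q[:,2]>=z)&(q[:,2]<z+.01)]
        if len(s)>3:print(round(z,2),len(s),(1000*np.percentile(s[:,0],[5,50,95])).round(1),(1000*np.percentile(s[:,1],[2,98])).round())
P=np.r_[c['P'].reshape(-1,3),c['Q'].reshape(-1,3)]
P=P[(P[:,2]>.12)&(P[:,2]<.6)]
for x in np.arange(.1,.8,.1):
  print(round(x,1),[(round(y,1),round(float(P[k,2].max()),2)) for y in np.arange(-.5,.6,.1) if (k:=(P[:,0]>=x)&(P[:,0]<x+.1)&(P[:,1]>=y)&(P[:,1]<y+.1)).sum()>5])
E
```

```text
0.1 7 [-40.  -38.4 -38.1] [-61.  55.]
0.11 303 [-45.9 -40.9 -35.6] [-47.  60.]
0.12 24 [-35.2 -34.  -33.1] [-22.  29.]
0.13 16 [-32.8 -32.1 -31.7] [-22.  25.]
0.03 6 [-79.  -71.2 -64.2] [-73.   8.]
0.05 6 [-48.7 -48.  -46.7] [68. 70.]
0.06 9 [-47.7 -45.8 -43.6] [66. 69.]
0.07 6 [-44.3 -42.8 -40.8] [67. 70.]
0.08 8 [-42.3 -41.  -38.8] [67. 70.]
0.09 8 [-40.9 -38.3 -36.5] [66. 69.]
0.1 9 [-38.8 -36.1 -34.1] [52. 69.]
0.11 267 [-45.1 -40.1 -32. ] [-57.  67.]
0.12 19 [-32.2 -30.8 -28.4] [-27.  31.]
0.13 48 [-31.5 -29.3 -28. ] [-27.  29.]
0.1 []
0.2 []
0.3 []
0.4 [(np.float64(0.2), 0.13), (np.float64(0.3), 0.13)]
0.5 [(np.float64(-0.3), 0.13), (np.float64(-0.0), 0.17), (np.float64(0.1), 0.17), (np.float64(0.2), 0.17), (np.float64(0.3), 0.16)]
0.6 [(np.float64(-0.4), 0.14), (np.float64(-0.3), 0.17), (np.float64(-0.0), 0.17), (np.float64(0.1), 0.17), (np.float64(0.2), 0.17), (np.float64(0.3), 0.18)]
0.7 [(np.float64(-0.5), 0.14), (np.float64(-0.4), 0.15), (np.float64(-0.3), 0.31), (np.float64(-0.2), 0.3), (np.float64(-0.1), 0.3), (np.float64(-0.0), 0.28), (np.float64(0.1), 0.29), (np.float64(0.2), 0.29), (np.float64(0.3), 0.25), (np.float64(0.4), 0.12)]
```

```bash
python3 -m pendant '[{"xyz":[0.87,-0.67,0],"roll":0.036,"claw":0},{"xyz":[0.87,-0.67,0],"roll":0.072,"claw":0},{"xyz":[0.87,-0.67,0],"roll":0.072,"claw":0},{"xyz":[0.87,-0.67,0],"roll":0.072,"claw":0},{"xyz":[0.87,-0.67,0],"roll":0.072,"claw":0}]' 10
python3 -m pendant '[{"xyz":[0.67,-0.87,0],"roll":0,"claw":0},{"xyz":[0.67,-0.87,0],"roll":0,"claw":0},{"xyz":[0.67,-0.87,0],"roll":0,"claw":0},{"xyz":[0.67,-0.87,0],"roll":0,"claw":0}]'
python3 -m pendant '[{"xyz":[0.47,-0.93,0],"roll":0,"claw":0},{"xyz":[0.47,-0.93,0],"roll":0,"claw":0},{"xyz":[0.47,-0.93,0],"roll":0,"claw":0},{"xyz":[0.47,-0.93,0],"roll":0,"claw":0}]'
python3 -m pendant '[{"xyz":[0.33,-0.93,0],"roll":0,"claw":0},{"xyz":[0.33,-0.93,0],"roll":0,"claw":0},{"xyz":[0.33,-0.93,0],"roll":0,"claw":0},{"xyz":[0.33,-0.93,0],"roll":0,"claw":0},{"xyz":[0.33,-0.93,0],"roll":0,"claw":0}]'
python3 - <<'E'
from h import *
a,P=cloud('wrist');save(a,'w1.png');m,q=orange(a,P);print(len(q))
s=telemetry.sense();print(s['time_s'],s['ee_pos'],R.from_quat(s['orientation']).as_matrix()[:,1])
E
```

```text
time_s: 0.57
ee_pos: [0.2547, 0.4071, 0.2266]
orientation: [0.046, 0.999, -0.001, 0.001]
contact_force: [0.1, 0.5, 0.1]
grip_width: 0.0631
grip_force: 0.0
time_s: 0.9
ee_pos: [0.351, 0.2789, 0.2267]
orientation: [0.043, 0.999, 0.0, -0.0]
contact_force: [0.2, 1.1, -0.2]
grip_width: 0.0363
grip_force: 0.0
time_s: 1.23
ee_pos: [0.4219, 0.1384, 0.2267]
orientation: [0.043, 0.999, -0.0, 0.0]
contact_force: [-0.4, -0.0, 0.6]
grip_width: 0.01
grip_force: 0.0
time_s: 1.65
ee_pos: [0.4719, -0.0025, 0.2264]
orientation: [0.045, 0.999, -0.001, 0.0]
contact_force: [-0.4, -0.3, -1.0]
grip_width: 0.0005
grip_force: 0.0
225
1.7 [ 4.70993974e-01 -3.70641919e-04  2.26309951e-01] [8.95846528e-02 9.95979195e-01 1.81824683e-04]
```

View pics/w1.png

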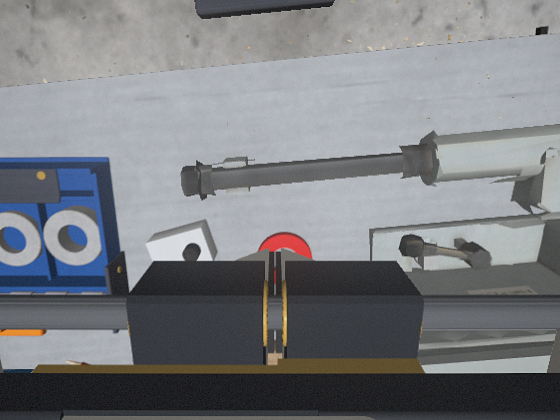

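The wrist view shows the tray at left (50,230), the white block (180,245) and the red ring behind the fingers. I move on to behind the flap and measure from there.

```bash
python3 -m pendant '[{"xyz":[0.4,-0.85,0],"roll":0,"claw":0},{"xyz":[0.4,-0.85,0],"roll":0,"claw":0},{"xyz":[0.4,-0.85,0],"roll":0,"claw":0},{"xyz":[0.4,-0.85,0],"roll":0,"claw":0}]'
python3 -m pendant '[{"xyz":[0.4,-0.84,0],"roll":0,"claw":0},{"xyz":[0.4,-0.84,0],"roll":0,"claw":0},{"xyz":[0.4,-0.84,0],"roll":0,"claw":0},{"xyz":[0.4,-0.84,0],"roll":0,"claw":0},{"xyz":[0.4,-0.84,0],"roll":0,"claw":0}]'
python3 - <<'E'
from h import *
a,P=cloud('wrist');save(a,'w2.png');m,q=orange(a,P);print(len(q))
s=telemetry.sense();print(s['time_s'],s['ee_pos'],tray(s['ee_pos']))
for z in np.arange(.03,.15,.01):
    k=q[(q[:,2]>=z)&(q[:,2]<z+.01)]
    if len(k)>3:print(round(z,2),len(k),(1000*np.percentile(k[:,0],[5,50,95])).round(1),(1000*np.percentile(k[:,1],[2,98])).round())
H=hsv(a).astype(int);t=tray(P)
d=(H[...,2]<90)&(H[...,1]<110)&(t[...,2]>.03)&(t[...,2]<.06)&(abs(t[...,1])<.06)&(t[...,0]>.03)&(t[...,0]<.1)
print('lip',d.sum(),np.percentile(t[d],[2,50,98],0).round(4))
g=(H[...,1]<60)&(H[...,2]>110)&(t[...,2]>.005)&(t[...,2]<.035)&(abs(t[...,0])<.05)&(abs(t[...,1])<.07)
for k in(1,-1):
    u=t[g&(k*t[...,1]>0)];print('ring',len(u),u.min(0).round(3),u.max(0).round(3))
c=np.load('/tmp/c.npz');Q=np.r_[c['P'].reshape(-1,3),c['Q'].reshape(-1,3)]
T=tray(Q);k=(Q[:,2]>.1)&(abs(T[:,1])<.13)&(T[:,0]<-.06)&(T[:,0]>-.2)
T=T[k]
for x in np.arange(-.2,-.06,.02):
    u=T[(T[:,0]>=x)&(T[:,0]<x+.02)]
    if len(u):print('lid',round(x,2),len(u),u.min(0).round(3),u.max(0).round(3))
E
```

```text
time_s: 2.03
ee_pos: [0.5321, -0.1288, 0.2264]
orientation: [0.043, 0.999, -0.001, 0.0]
contact_force: [0.4, 0.3, -0.6]
grip_width: 0.0008
grip_force: 0.0
time_s: 2.45
ee_pos: [0.5915, -0.2538, 0.2253]
orientation: [0.044, 0.999, 0.0, -0.0]
contact_force: [0.1, 0.5, -0.8]
grip_width: 0.0001
grip_force: 0.0
3107
2.5 [ 0.59085747 -0.2517492   0.22551538] [-0.0748155  -0.00372024  0.22551538]
0.1 4 [-39.2 -37.9 -37.8] [-62. -50.]
0.11 2506 [-44.9 -38.8 -32. ] [-59.  61.]
0.12 57 [-34.6 -34.5 -28. ] [-49.  30.]
0.13 530 [-31.  -29.5 -27.8] [-27.  30.]
lip 406 [[ 0.0505 -0.0412  0.0435]
 [ 0.0576  0.0013  0.0483]
 [ 0.0772  0.044   0.0511]]
ring 2435 [-0.028  0.006  0.005] [0.031 0.065 0.018]
ring 2636 [-0.023 -0.067  0.005] [ 0.038 -0.005  0.027]
lid -0.2 767 [-0.2    0.007  0.1  ] [-0.18   0.069  0.167]
lid -0.18 461 [-0.18   0.006  0.1  ] [-0.168  0.07   0.165]
```

View pics/w2.png

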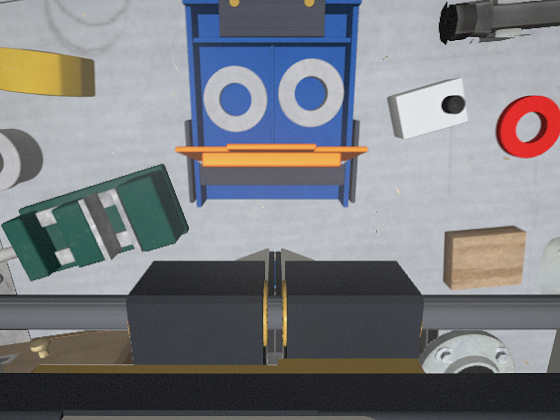

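The tray is square to the fingers, with the flap at (272,155) in front of the fingertips, about 75 mm off in y only 4 mm. The lip starts at x≈50 mm, so the frame is good. The carriage is about 3 mm and the flap about 1.35 rad. Now I go down behind the flap.

```bash
python3 -m pendant '[{"xyz":[0,-0.02,-0.3],"roll":0,"claw":0},{"xyz":[0,-0.02,-0.6],"roll":0,"claw":0},{"xyz":[0,-0.02,-0.85],"roll":0,"claw":0},{"xyz":[0,-0.02,-0.85],"roll":0,"claw":0},{"xyz":[0,-0.02,-0.85],"roll":0,"claw":0}]'
python3 -c "
from h import *
s=telemetry.sense();print(tray(s['ee_pos']),s['contact_force'])"
```

```text
time_s: 2.92
ee_pos: [0.5893, -0.2523, 0.0978]
orientation: [0.042, 0.999, 0.002, -0.003]
contact_force: [1.0, -0.3, 0.6]
grip_width: 0.0003
grip_force: 0.0
[-0.07334006 -0.00302997  0.09775121] [ 0.97421684 -0.31420386  0.6414888 ]
```

```bash
python3 -m pendant '[{"xyz":[-0.06,0.005,-0.01],"roll":0,"claw":0},{"xyz":[-0.12,0.01,-0.02],"roll":0,"claw":0},{"xyz":[-0.17,0.015,-0.03],"roll":0,"claw":0},{"xyz":[-0.2,0.017,-0.04],"roll":0,"claw":0},{"xyz":[-0.23,0.02,-0.06],"roll":0,"claw":0},{"xyz":[-0.266,0.023,-0.085],"roll":0,"claw":0},{"xyz":[-0.295,0.025,-0.11],"roll":0,"claw":0},{"xyz":[-0.323,0.028,-0.13],"roll":0,"claw":0},{"xyz":[-0.323,0.028,-0.13],"roll":0,"claw":0}]'
cat > m.py <<'E'
from h import *
s=telemetry.sense();print(s['time_s'],(1000*tray(s['ee_pos'])).round(1),s['contact_force'].round(1))
for n in('scene','top'):
    m,q=orange(*cloud(n));q=q*1000;print(n,len(q))
    if len(q)>20:
      k=abs(q[:,1])<28;u=q[k];j=u[:,0].argsort()
      print('front tip x99,z',np.percentile(u[:,0],99).round(1),np.median(u[j[-12:],2]).round(1),'zmax',q[:,2].max().round(1),
        'far y edges slope', np.polyfit(*(q[abs(q[:,1])>56][:,[0,2]].T),1).round(2) if (abs(q[:,1])>56).sum()>20 else '')
E
python3 m.py
```

```text
time_s: 3.67
ee_pos: [0.541, -0.2509, 0.0789]
orientation: [0.043, 0.999, 0.0, -0.001]
contact_force: [0.4, -1.0, 0.2]
grip_width: 0.0006
grip_force: 0.1
3.6667 [-25.1  -0.3  78.9] [ 0.4 -1.   0.2]
scene 860
front tip x99,z 15.8 106.8 zmax 155.1 far y edges slope [ 1.01 92.12]
top 77
front tip x99,z 13.3 107.2 zmax 160.8 far y edges slope
```

```bash
python3 -m pendant '[{"xyz":[-0.028,0.002,-0.03],"roll":0,"claw":0},{"xyz":[-0.053,0.005,-0.06],"roll":0,"claw":0},{"xyz":[-0.072,0.006,-0.09],"roll":0,"claw":0},{"xyz":[-0.09,0.008,-0.12],"roll":0,"claw":0},{"xyz":[-0.102,0.009,-0.155],"roll":0,"claw":0},{"xyz":[-0.113,0.01,-0.19],"roll":0,"claw":0},{"xyz":[-0.12,0.01,-0.22],"roll":0,"claw":0},{"xyz":[-0.123,0.01,-0.245],"roll":0,"claw":0},{"xyz":[-0.123,0.01,-0.245],"roll":0,"claw":0}]'
python3 m.py
```

```text
time_s: 4.52
ee_pos: [0.5232, -0.2494, 0.042]
orientation: [0.043, 0.999, 0.0, -0.001]
contact_force: [0.1, 0.1, 1.2]
grip_width: 0.0003
grip_force: 0.5
4.5167 [-7.2 -0.3 42. ] [0.1 0.1 1.2]
scene 1338
front tip x99,z 43.3 43.5 zmax 237.4 far y edges slope [ 0.11 42.47]
top 115
front tip x99,z 40.9 43.3 zmax 56.1 far y edges slope
```

```bash
python3 -m pendant '[{"xyz":[0,0,-0.015],"roll":0,"claw":0},{"xyz":[0,0,-0.015],"roll":0,"claw":0},{"xyz":[0,0,-0.015],"roll":0,"claw":0}]'
python3 -m pendant '[{"xyz":[0,0,-0.01],"roll":0,"claw":0},{"xyz":[0,0,-0.01],"roll":0,"claw":0},{"xyz":[0,0,-0.01],"roll":0,"claw":0}]'
python3 m.py
```

```text
time_s: 4.87
ee_pos: [0.5235, -0.2494, 0.0406]
orientation: [0.043, 0.999, 0.0, -0.0]
contact_force: [-0.3, 0.4, 1.1]
grip_width: 0.0006
grip_force: 0.6
time_s: 5.12
ee_pos: [0.5238, -0.2495, 0.0397]
orientation: [0.043, 0.999, -0.0, 0.0]
contact_force: [-2.3, 1.3, 6.0]
grip_width: 0.0004
grip_force: 2.5
5.1167 [-7.8 -0.2 39.7] [-2.3  1.3  6. ]
scene 1348
front tip x99,z 43.3 39.1 zmax 235.9 far y edges slope [ 0.09 40.79]
top 102
front tip x99,z 40.7 39.3 zmax 129.0 far y edges slope
```

```bash
python3 -m pendant '[{"xyz":[-0.02,0.002,0],"roll":0,"claw":0},{"xyz":[-0.04,0.004,0],"roll":0,"claw":0},{"xyz":[-0.06,0.005,0],"roll":0,"claw":0},{"xyz":[-0.08,0.007,0],"roll":0,"claw":0},{"xyz":[-0.1,0.009,0],"roll":0,"claw":0},{"xyz":[-0.12,0.01,0],"roll":0,"claw":0},{"xyz":[-0.12,0.01,0],"roll":0,"claw":0}]'
python3 m.py
```

```text
time_s: 5.8
ee_pos: [0.5052, -0.2481, 0.0396]
orientation: [0.043, 0.999, -0.0, 0.0]
contact_force: [0.1, 1.5, 5.5]
grip_width: 0.0006
grip_force: 3.1
5.8 [10.8  0.1 39.6] [0.1 1.5 5.5]
scene 1082
front tip x99,z 47.7 112.2 zmax 146.6 far y edges slope [ 0.19 39.63]
top 0
```

```bash
python3 -m pendant '[{"xyz":[-0.015,0.001,0],"roll":0,"claw":0},{"xyz":[-0.03,0.003,0],"roll":0,"claw":0},{"xyz":[-0.045,0.004,0],"roll":0,"claw":0},{"xyz":[-0.06,0.005,0],"roll":0,"claw":0},{"xyz":[-0.075,0.006,0],"roll":0,"claw":0},{"xyz":[-0.075,0.006,0],"roll":0,"claw":0}]'
python3 m.py
python3 -c "
from h import *
a,P=cloud('scene');cv2.imwrite('pics/s2.png',cv2.resize(a[165:300,195:345],None,fx=5,fy=4.4,interpolation=2)[...,::-1])"
```

```text
time_s: 6.4
ee_pos: [0.4945, -0.2475, 0.0396]
orientation: [0.043, 0.999, -0.0, 0.001]
contact_force: [2.3, -0.2, 6.3]
grip_width: 0.0005
grip_force: 2.8
6.4 [21.6  0.3 39.6] [ 2.3 -0.2  6.3]
scene 824
front tip x99,z 58.6 113.8 zmax 147.3 far y edges slope [ 0.24 38.03]
top 0
```

View pics/s2.png

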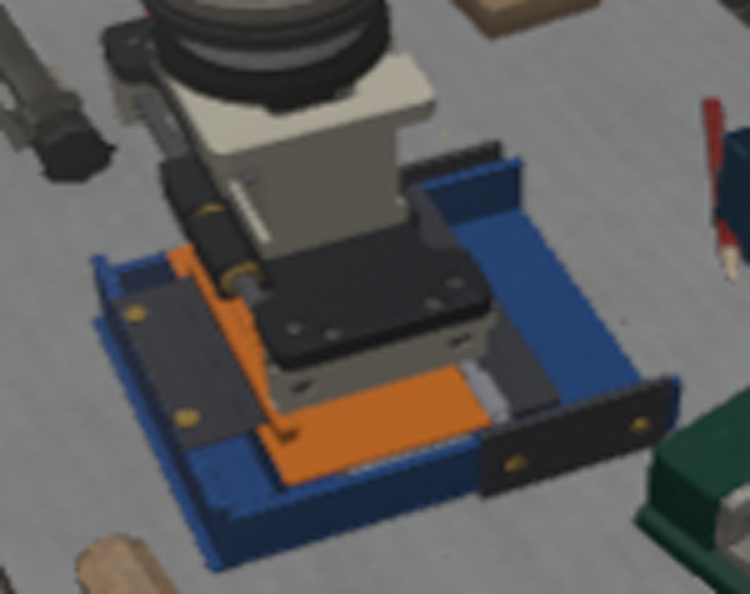

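The plate lies flat with its tongue entering under the lip at (240,370), and the force is only about 2 N sideways. I push on to the stop.

```bash
python3 -m pendant '[{"xyz":[-0.015,0.001,0],"roll":0,"claw":0},{"xyz":[-0.03,0.003,0],"roll":0,"claw":0},{"xyz":[-0.045,0.004,0],"roll":0,"claw":0},{"xyz":[-0.06,0.005,0],"roll":0,"claw":0},{"xyz":[-0.07,0.006,0],"roll":0,"claw":0},{"xyz":[-0.07,0.006,0],"roll":0,"claw":0}]'
python3 m.py
```

```text
time_s: 7.05
ee_pos: [0.4864, -0.247, 0.0398]
orientation: [0.043, 0.999, -0.001, 0.003]
contact_force: [11.4, 0.8, 0.2]
grip_width: 0.0004
grip_force: 5.8
7.05 [29.6  0.5 39.8] [11.4  0.8  0.2]
scene 651
front tip x99,z 48.9 49.1 zmax 146.7 far y edges slope [ 0.04 38.8 ]
top 1
```

```bash
python3 -m pendant '[{"xyz":[-0.01,0.001,0],"roll":0,"claw":0},{"xyz":[-0.01,0.001,0],"roll":0,"claw":0},{"xyz":[-0.01,0.001,0],"roll":0,"claw":0}]'
python3 m.py
```

```text
time_s: 7.4
ee_pos: [0.4864, -0.247, 0.04]
orientation: [0.043, 0.999, -0.001, 0.004]
contact_force: [15.7, 1.8, -0.9]
grip_width: 0.0009
grip_force: 7.8
7.4 [29.7  0.6 40. ] [15.7  1.8 -0.9]
scene 649
front tip x99,z 48.6 49.0 zmax 147.7 far y edges slope [ 0.05 38.61]
top 7
```

It is at a firm stop, with the rib front at 49 mm, which is the home position. I back off the rib, then lift straight up and out of the cameras' way.

```bash
python3 -m pendant '[{"xyz":[0.04,-0.003,0.01],"roll":0,"claw":0},{"xyz":[0.05,-0.004,0.03],"roll":0,"claw":0},{"xyz":[0.05,-0.004,0.2],"roll":0,"claw":0},{"xyz":[0.05,-0.004,0.5],"roll":0,"claw":0},{"xyz":[0.05,-0.004,0.8],"roll":0,"claw":0},{"xyz":[0.05,-0.004,1],"roll":0,"claw":0},{"xyz":[0.05,-0.004,1],"roll":0,"claw":0}]'
python3 -m pendant '[{"xyz":[-0.1,0.3,0.3],"roll":0,"claw":0},{"xyz":[-0.2,0.9,0.3],"roll":0,"claw":0},{"xyz":[-0.2,1,0.3],"roll":0,"claw":0},{"xyz":[-0.2,1,0.3],"roll":0,"claw":0},{"xyz":[-0.2,1,0.3],"roll":0,"claw":0}]'
python3 -m pendant '[{"xyz":[0,1,0],"roll":0,"claw":0},{"xyz":[0,1,0],"roll":0,"claw":0},{"xyz":[0,1,0],"roll":0,"claw":0},{"xyz":[0,1,0],"roll":0,"claw":0},{"xyz":[0,1,0],"roll":0,"claw":0},{"xyz":[0,1,0],"roll":0,"claw":0},{"xyz":[0,1,0],"roll":0,"claw":0}]'
python3 m.py
python3 -c "
from h import *
for n in('scene','top'):
    m,q=orange(*cloud(n));q=q*1000;f=q[(q[:,2]<43)];r=q[(q[:,2]>46)&(q[:,2]<56)]
    print(n,'plate',np.percentile(f,[1,50,99],0).round(1).tolist(),'rib',np.percentile(r,[2,50,98],0).round(1).tolist())
a,P=cloud('scene');cv2.imwrite('pics/s3.png',cv2.resize(a[145:300,195:375],None,fx=4.4,fy=3.8,interpolation=2)[...,::-1])"
```

```text
time_s: 8.08
ee_pos: [0.4918, -0.2485, 0.1963]
orientation: [0.043, 0.999, -0.003, 0.004]
contact_force: [1.1, -1.0, 0.3]
grip_width: 0.0003
grip_force: 0.0
time_s: 8.5
ee_pos: [0.4575, -0.091, 0.2345]
orientation: [0.041, 0.999, 0.001, -0.001]
contact_force: [1.0, -0.6, 1.0]
grip_width: 0.0005
grip_force: 0.0
time_s: 9.08
ee_pos: [0.4594, 0.0526, 0.2336]
orientation: [0.043, 0.999, -0.0, -0.001]
contact_force: [0.0, -0.5, 0.1]
grip_width: 0.0002
grip_force: 0.0
9.0833 [  82.4 -295.6  233.6] [ 0.  -0.5  0.1]
scene 2223
front tip x99,z 48.1 51.3 zmax 55.6 far y edges slope [4.000e-02 4.021e+01]
top 2138
front tip x99,z 46.4 51.3 zmax 55.9 far y edges slope [4.000e-02 4.065e+01]
scene plate [[-24.5, -65.5, 37.4], [7.9, 7.4, 40.6], [49.3, 67.7, 42.8]] rib [[40.9, -46.1, 47.9], [45.2, 6.7, 51.7], [48.7, 50.8, 53.7]]
top plate [[-23.8, -62.1, 36.9], [6.1, 1.9, 40.7], [43.2, 66.9, 42.9]] rib [[39.6, -43.9, 48.7], [43.4, 3.7, 52.3], [47.2, 49.3, 55.2]]
```

View pics/s3.png

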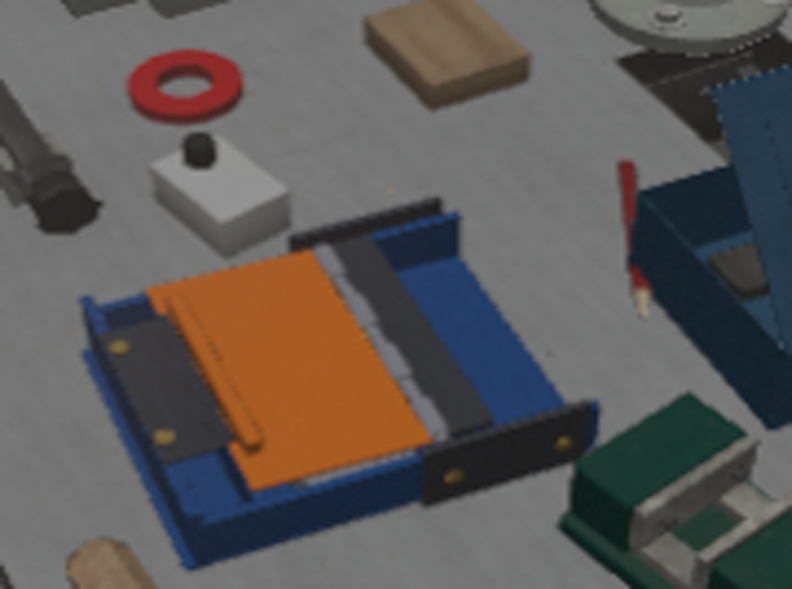

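The flap lies flat with the robot clear and its tongue under the lip (170,390). The plate spans −24 to 49 mm and the rib about 41 to 49 mm, which match the home position, and the block, offcut and red ring are where they were.

```bash
python3 -c "
from bench import robot
print(robot.close_job())"
```

```text
the job is handed in; nothing more can be done
None
```

The tray is shut and handed in: the orange flap lies flat, its tongue is fully home under the lip and holding by itself, the things round about were not touched, and the arm is clear.

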